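Touch-test the lacquer on a ship's hatch covers

TASK

See whether the lacquer has dried on the hull that is pointed at both ends: with the closed fingertips, lightly touch the top of its round fore hatch cover (the one towards the bowsprit), lift off, then lightly touch the top of its square after hatch cover, and withdraw a hand's breadth clear of the hull. Touch gently, so that the sprung cradle under the hull never goes down to its stop, do not lift or shift the hull in its cradle, and leave everything else, the square-sterned hull above all, untouched.

Things in the scene. Friction and masses are not known exactly. Their poses are not given: they have to be found in the camera images.
- double_ended_hull: Red-lacquered hull, 46 mm in beam, loose on its sprung cradle, 0.13 kg. Origin mid-keel, x to the bow, z up. Pale deck at z = 30 mm with a dark deckhouse 22 x 18 x 10 mm amidships, a dark bowsprit 25 mm past the bow (top z = 41 mm), red hatch covers on the centre line: round 45 mm forward, square 45 mm aft. This one is pointed at both ends, 170 mm long without the bowsprit. The one to test.
- double_ended_hull_fore_hatch: Round fore hatch cover of the double-ended hull, 20 mm across, 6 mm high; origin at the centre of its underside on the deck, so the top to touch is 6 mm above the origin. Fixed to the hull. About 74 mm above the table at rest.
- double_ended_hull_after_hatch: Square after hatch cover of the double-ended hull, 20 x 20 mm, 6 mm high; origin at the centre of its underside on the deck, so the top to touch is 6 mm above the origin. Fixed to the hull. About 74 mm above the table at rest.
- cradle_a: Sprung cradle under the double-ended hull: wooden base 150 x 64 x 16 mm fixed to the desk, origin at the centre of its underside, x along the cradle. Above it a wooden platform 130 x 56 mm on springs, top 38 mm above the desk, on which the hull stands between two low strips (tops 43 mm above the desk).
- cradle_a_platform (a joint): How far the platform under the double-ended hull is pressed down: 0 at rest at the top, stop at 0.012 m. It starts to sink at about 1 to 2 N of fingertip push, 0.4 N more for each mm after that, and springs back when released.
- square_stern_hull: Red-lacquered hull, 46 mm in beam, loose on its sprung cradle, 0.13 kg. Origin mid-keel, x to the bow, z up. Pale deck at z = 30 mm with a dark deckhouse 22 x 18 x 10 mm amidships, a dark bowsprit 25 mm past the bow (top z = 41 mm), red hatch covers on the centre line: round 45 mm forward, square 45 mm aft. Flat square stern 65 mm aft of the origin; 150 mm long. Leave it alone.
- cradle_b: The same sprung cradle, under the square-sterned hull. Origin at the centre of its underside.
- canister: Upright aluminium canister with a screw top, 44 mm across, 108 mm high, origin under its centre; stands between the cradles. Leave alone.
- ruler_block: Steel ruler block lying flat, 30 x 150 mm (x, y), 18 mm high, origin under its centre. Leave alone.
- anchor: Small pewter anchor lying flat, about 75 x 74 mm, 10 mm thick. Leave alone.
- vial_stand: Slender glass vial held upright by a spring clip on a round brass base, 60 mm across, 134 mm high in all, origin under the base's centre. Leave alone.
- glue_bottle: White glue bottle, 42 mm across, 95 mm high, origin under its centre. Leave alone.
- lacquer_brush: Lacquer brush lying on the desk, 170 mm long along its x. Leave alone.
Not all that is in view belongs to the job. Leave any green look-alike of the double_ended_hull alone.

How it is judged:
On the way, in this order (a step that is already met when the one before it is completed fails the run):
1. the fingertips touch the round fore hatch cover of the double-ended hull (contact force between the fingers and double_ended_hull_fore_hatch above 0.3 N and contact force between the fingers and double_ended_hull_after_hatch below 0.05 N), for 0.06 s.
2. the fingers lift off the hull (contact force between the fingers and double_ended_hull below 0.05 N and distance between the grasp point and double_ended_hull_fore_hatch above 0.035 m), for 0.06 s.
3. the fingertips touch the square after hatch cover of the same hull (contact force between the fingers and double_ended_hull_after_hatch above 0.3 N and contact force between the fingers and double_ended_hull_fore_hatch below 0.05 N), for 0.06 s.
At the end, for the whole second after the job is handed in: The hull stands upright and at rest in its cradle, within 10 mm and 0.15 rad of the cradle's centre line, the cradle has sprung back up (within 2 mm), and the hand is clear (TCP over 90 mm from the hull's origin and 60 mm from both hatch covers) (distance between the grasp point and double_ended_hull above 0.09 m and distance between the grasp point and double_ended_hull_fore_hatch above 0.06 m and distance between the grasp point and double_ended_hull_after_hatch above 0.06 m and horizontal distance between double_ended_hull and cradle_a below 0.01 m and z of double_ended_hull in the frame of cradle_a between 0.035 and 0.042 m and angle between double_ended_hull's own z axis and vertical below 0.08 rad and linear speed of double_ended_hull below 0.02 m/s and angular speed of double_ended_hull below 0.2 rad/s and angle between the x axis of double_ended_hull and the x axis of cradle_a, either way round below 0.15 rad and value of joint cradle_a_platform below 0.002 m); the robot touches nothing.
It fails at once if the sprung cradle is pressed down to its stop (over 10.5 mm of its 12 mm) (value of joint cradle_a_platform above 0.0105 m).
It fails at once if the hull is pressed or squeezed with over 10 N (contact force between any of the fingers, the arm and double_ended_hull above 10 N).
It fails at once if the hull is lifted, tipped or shifted in its cradle (z of double_ended_hull in the frame of cradle_a above 0.044 m or horizontal distance between double_ended_hull and cradle_a above 0.012 m or angle between double_ended_hull's own z axis and vertical above 0.15 rad).
It fails at once if the robot touches anything else: the square-sterned hull, another bystander or a cradle (contact force between any of the fingers, the arm and square_stern_hull above 0.3 N or contact force between any of the fingers, the arm and canister above 0.3 N or contact force between any of the fingers, the arm and ruler_block above 0.3 N or contact force between any of the fingers, the arm and anchor above 0.3 N or contact force between any of the fingers, the arm and vial_stand above 0.3 N or contact force between any of the fingers, the arm and glue_bottle above 0.3 N or contact force between any of the fingers, the arm and lacquer_brush above 0.3 N or contact force between any of the fingers, the arm and cradle_a above 0.3 N or contact force between any of the fingers, the arm and cradle_b above 0.3 N).
It fails at once if a bystander is moved by over 15 mm (distance of any of square_stern_hull, canister, ruler_block, anchor, vial_stand, glue_bottle, lacquer_brush from where it was at the start of the episode above 0.015 m).
It also fails if it takes over 38 s, if anything falls off the work surface, if the arm or the gripper's body presses on something with over 40 N, if the wrist force passes 120 N, or if a joint passes its speed limit or range.

ROBOT

A 7-joint arm with a two-finger parallel gripper is mounted at the origin on the work surface. World frame = base frame: x ahead of the robot, y to its left, z up, the work surface at z = 0. Lengths are in m, angles in rad, forces in N, time in s.
With the tool pointing down it reaches from about 0.35 to 0.9 m from the base axis. Payload 7.2 kg.
Tool frame: the origin (TCP) lies between the finger pads, 19 mm behind the fingertips; this is the grasp point; z points along the fingers, y is the line along which they close (so a half turn about z gives the same grasp; the last joint's range is limited). The gripper opens to 85 mm and grips with 20 to 120 N. Pads are 22 mm wide; open, the fingers measure 114 mm over their backs; the gripper's body (76 mm by 85 mm) begins 54 mm behind the grasp point. The pads swing forward as they close: fully open they stand 13 mm farther back than shut.
Start: joints at [1.26, 0.411, -0.013, 1.596, 0.006, 1.134, -0.082], TCP at [0.15, -0.607, 0.25] pointing down, gripper open.
Joint ranges: [-2.95, 2.95], [-0.29, 1.99], [-1.47, 1.44], [0.14, 2.54], [-1.03, 4.17], [0.13, 1.85], [-2.86, 2.86]. Speed limits (rad/s): [2.39, 2.39, 3.01, 3.01, 3.14, 3.14, 3.14].

INTERFACE

Orientations are given as a unit quaternion [x, y, z, w].
In Python, from rig import r, imaging, job gives the robot as it stands.
- The arm moves only by the shell command python3 -m pendant 'ROWS' [FORCE]. ROWS is JSON, a list of rows, each an object of numbers: "hand": the opening, from 0 (shut) to 1 (fully open); "tx", "ty", "tz": the shift along the tool's x, y, z as a fraction of full scale; "roll": the turn about the tool's z as a fraction of full scale. A call has exactly 5 rows; each row is the pose to reach, as a shift and turn from the pose commanded when the call began, along the tool's axes at that moment; what a row does not reach only later rows make up. Full scale, the value 1, is 100 mm for a shift and 90 degrees for a turn. A row lasts 1/12 s, in which the tool goes at most 41.7 mm and 7.16 degrees, less where a joint would pass 70% of its speed; a pose out of reach is approached as far as the arm can. A call with a number of a shift or a turn outside -1 to 1 is refused whole. A call with a gripper value outside its range is refused whole. The fingers move at their own pace and stop on an object; FORCE is the grip in N (left out, the last holds). Time passes only in rows, so rows that repeat a pose let the fingers close, or fill a call up. It gives the time, the measured TCP pose, the force, the opening and the grip force at its end, in the units of the state.
- r.state(): the state, without advancing time (a new reading comes with each control period).
- imaging.read_camera(name): name is "side" or "top" or "wrist"; returns (picture, depth): 420x560x3 uint8, red, green, blue; 420x560 float32, m along the optical axis (not along the pixel's ray), 0 where there is no reading.
- imaging.camera_params(name): a dict with "vertical_fov" (degrees; the focal length in pixels is half the picture's height over the tangent of half this angle, whatever the lens; pixels are square), "cx", "cy" (the principal point, pixels), "rvec" (rotation vector, rad) and "tvec" (3), from world to camera coordinates, as OpenCV has them. Camera axes: x right, y down, z forward; pixel columns grow to the right and rows downward; lengths in m; the calibration is good to about 2 mm. The wrist camera is an equidistant fisheye: a pixel r from the principal point sees the ray r / f radians off the axis. A picture is of the moment at which its call begins: read the wrist's pose just before it. camera_params takes no time and is no camera call; for the wrist camera it gives the pose at the moment of the call.
- job.hand_in(): hands the job in; it is judged then, once.
The state is a dict: "clock": time; "joint_positions": joint angles; "qd": joint speeds; "tau": joint torques, N m; "ee_pos": TCP position; "tool_rot": TCP orientation; "ft_force": force on the tool from outside, world axes, zero at the start; "ft_torque": the same for the moment, N m; "grip_width": finger opening in m; "finger_force": force on a finger pad.
Only numpy, scipy, OpenCV 4.12 (cv2) and the standard library are available. Lean on these libraries where they do the work, as an engineer would, in place of code of your own. Each camera call takes 0.05 s, during which the arm holds its last target. There are 200 camera calls.

## Working session

There is one attempt and no reset: what is moved stays moved. The work goes in short steps, Python scripts to look and compute and a shell command to move; the robot and the scene stay as the last step left them, time stands still between calls to the robot, and variables do not carry over. Pictures are saved under pics/ and viewed, at most 10 in all, crops included, and the job is handed in when it is done.

```bash
ls; mkdir -p pics
python3 - <<'E'
from rig import r, imaging, job
import cv2, numpy as np
s=r.state(); print(s['clock'],s['ee_pos'],s['tool_rot'],s['grip_width'],s['ft_force'])
ims=[]
for n in ['top','side']:
    p,d=imaging.read_camera(n); np.savez('pics/%s0.npz'%n,p=p,d=d); cv2.imwrite('pics/%s0.png'%n,p[:,:,::-1])
    print(n,imaging.camera_params(n),(d>0).mean())
E
```

```text
pics
0.0 [ 0.15008305 -0.60621107  0.24912404] [ 9.92638858e-01  1.21108995e-01 -1.71347690e-04 -8.24615871e-04] 0.08555543859349939 [ 0.00706857  0.43559116 -0.465946  ]
top {'vertical_fov': 50.54910015199759, 'cx': 279.0926703323401, 'cy': 213.31360987444754, 'rvec': array([ 2.16022817, -2.14562921,  0.10620663]), 'tvec': array([-0.00938188,  0.5639099 ,  1.06399277])} 0.9959013605442177
side {'vertical_fov': 42.32407041120584, 'cx': 284.5152766952849, 'cy': 213.00395610260668, 'rvec': array([ 0.5182364 , -2.73951038,  1.12529628]), 'tvec': array([0.51524342, 0.20741613, 1.25564801])} 0.9959948979591837
```

View pics/top0.png

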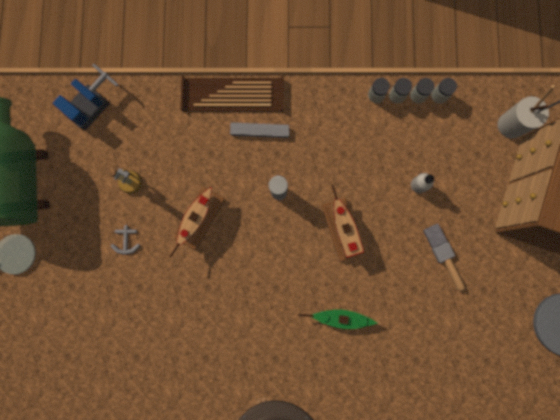

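View pics/side0.png

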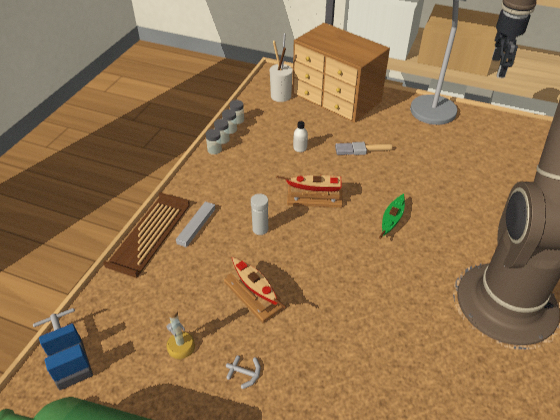

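The top view shows three hulls. The red one at (195,218) looks pointed at both ends, with its bowsprit to the lower left. The red one at (347,228) has a flat stern at about (353,253). The one at (344,320) is the green look-alike. So (195,218) fits the description. I'll confirm it in a crop and measure.

```bash
cat > h.py <<'E'
import numpy as np, cv2
from rig import imaging
def cam(n,c=None):
    c=c or imaging.camera_params(n); f=210/np.tan(np.radians(c['vertical_fov'])/2)
    R=cv2.Rodrigues(np.array(c['rvec']))[0]; return f,c['cx'],c['cy'],R,-R.T@np.array(c['tvec'])
def ray(n,u,v,c=None):
    f,cx,cy,R,o=cam(n,c); x=np.array([u-cx,v-cy])/f
    if n=='wrist':
        t=np.hypot(*x); d=np.r_[x/max(t,1e-9)*np.sin(t),np.cos(t)]
    else: d=np.r_[x,1]
    return o,R.T@(d/np.linalg.norm(d))
def onplane(n,u,v,z,c=None):
    o,d=ray(n,u,v,c); return o+d*(z-o[2])/d[2]
def meet(a,b):
    (o1,d1),(o2,d2)=a,b; s=np.linalg.lstsq(np.c_[d1,-d2],o2-o1,rcond=None)[0]
    p,q=o1+s[0]*d1,o2+s[1]*d2; return (p+q)/2,np.linalg.norm(p-q)
def reds(p,amin=8):
    h=cv2.cvtColor(p,cv2.COLOR_RGB2HSV); m=(((h[...,0]<5)|(h[...,0]>174))&(h[...,1]>185)&(h[...,2]>90)).astype(np.uint8)
    n,_,st,ce=cv2.connectedComponentsWithStats(m); return [(ce[i].round(1),st[i]) for i in range(1,n) if st[i,4]>=amin]
E
python3 - <<'E'
from h import *
out=[]
for n,(x0,y0) in dict(top=(145,170),side=(205,240)).items():
    z=np.load('pics/%s0.npz'%n); p=z['p']
    for c,s in reds(p): print(n,c,s,onplane(n,*c,.08).round(3))
    out.append(cv2.resize(p[y0:y0+95,x0:x0+100],None,fx=4,fy=4,interpolation=cv2.INTER_CUBIC))
p=np.load('pics/top0.npz')['p'][180:275,310:390]
out.append(cv2.resize(p,(320,380),interpolation=cv2.INTER_CUBIC)[:, :])
im=np.hstack(out); im=cv2.resize(im,(800,int(im.shape[0]*800/im.shape[1]))); cv2.imwrite('pics/crop1.png',im[:,:,::-1])
E
```

```text
top [202.9 199.9] [200 197   7   7  37] [0.589 0.175 0.08 ]
top [340.4 210.1] [338 208   6   6  29] [ 0.567 -0.151  0.08 ]
top [184.3 233.1] [182 231   6   5  24] [0.51  0.217 0.08 ]
top [352.4 246.2] [349 243   8   7  42] [ 0.482 -0.178  0.08 ]
side [299.8 178.6] [297 176   7   6  29] [ 0.565 -0.142  0.08 ]
side [333.9 179.9] [331 178   7   5  34] [ 0.48 -0.17  0.08]
side [312.7 187. ] [286 180  55  11 206] [ 0.523 -0.123  0.08 ]
side [241.3 265.2] [236 261  11   9  57] [0.587 0.182 0.08 ]
side [260.2 294.7] [242 280  35  24  73] [0.516 0.242 0.08 ]
side [266.2 289.8] [262 287   9   7  51] [0.508 0.225 0.08 ]
```

View pics/crop1.png

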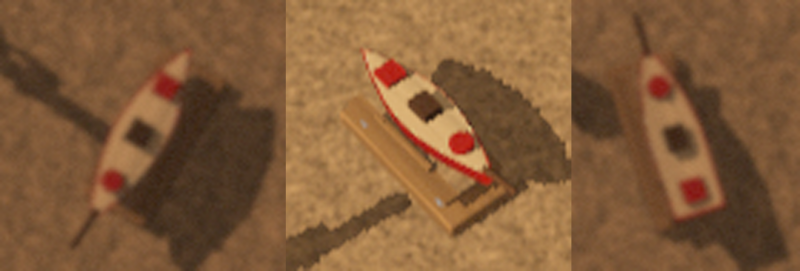

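The crop confirms it. The left hull, pointed at both ends, has its round hatch beside the bowsprit at top (184,233) / side (266,290). Its square hatch is at top (203,200) / side (241,265). The hull on the right has a flat stern. Next I'll triangulate the two hatches.

Run:
```python
from h import *
z=np.load('pics/top0.npz')
for nm,a,b in [('fore',(184.3,233.1),(266.2,289.8)),('aft',(202.9,199.9),(241.3,265.2)),('bfore',(340.4,210.1),(299.8,178.6)),('baft',(352.4,246.2),(333.9,179.9))]:
    p,g=meet(ray('top',*a),ray('side',*b)); print(nm,p.round(4),round(g,4))
    for n,uv in(('top',a),('side',b)):
        d=np.load('pics/%s0.npz'%n)['d'][int(round(uv[1])),int(round(uv[0]))]
        o,rr=ray(n,*uv); R=cam(n)[3]; print('  depth',n,(o+rr*d/(R@rr)[2]).round(4))
```

```text
fore [0.5111 0.2188 0.0707] 0.0004
  depth top [0.5107 0.2183 0.0726]
  depth side [0.5111 0.2192 0.0713]
aft [0.5906 0.1764 0.0715] 0.0002
  depth top [0.5907 0.1764 0.0717]
  depth side [0.5906 0.1761 0.0712]
bfore [ 0.5684 -0.1518  0.0706] 0.0007
  depth top [ 0.5672 -0.1511  0.0774]
  depth side [ 0.569  -0.1525  0.0699]
baft [ 0.4824 -0.1793  0.0716] 0.0003
  depth top [ 0.4825 -0.1788  0.0744]
  depth side [0.2193 0.8731 1.0367]
```

Both heights (71 mm) and the 90 mm hatch spacing fit the description. I'll close the fingers and travel over at height.

```bash
python3 -m pendant '[{"hand":0,"tx":0.2,"ty":-0.2,"tz":0,"roll":0},{"hand":0,"tx":0.4,"ty":-0.4,"tz":0,"roll":0},{"hand":0,"tx":0.6,"ty":-0.6,"tz":0,"roll":0},{"hand":0,"tx":0.8,"ty":-0.8,"tz":0,"roll":0},{"hand":0,"tx":1,"ty":-1,"tz":0,"roll":0}]' 20
```

```text
clock: 0.52
ee_pos: [0.2236, -0.4841, 0.2496]
tool_rot: [0.993, 0.121, -0.0, -0.0]
ft_force: [0.6, -0.7, -0.8]
grip_width: 0.0256
finger_force: 0.0
```

```bash
python3 -m pendant '[{"hand":0,"tx":0.2,"ty":-0.2,"tz":0,"roll":0},{"hand":0,"tx":0.4,"ty":-0.4,"tz":0,"roll":0},{"hand":0,"tx":0.6,"ty":-0.6,"tz":0,"roll":0},{"hand":0,"tx":0.8,"ty":-0.8,"tz":0,"roll":0},{"hand":0,"tx":1,"ty":-1,"tz":0,"roll":0}]'
python3 -m pendant '[{"hand":0,"tx":0.2,"ty":-0.2,"tz":0,"roll":0},{"hand":0,"tx":0.4,"ty":-0.4,"tz":0,"roll":0},{"hand":0,"tx":0.6,"ty":-0.6,"tz":0,"roll":0},{"hand":0,"tx":0.8,"ty":-0.8,"tz":0,"roll":0},{"hand":0,"tx":1,"ty":-1,"tz":0,"roll":0}]'
python3 -m pendant '[{"hand":0,"tx":0.2,"ty":-0.2,"tz":0,"roll":0},{"hand":0,"tx":0.4,"ty":-0.4,"tz":0,"roll":0},{"hand":0,"tx":0.6,"ty":-0.6,"tz":0,"roll":0},{"hand":0,"tx":0.8,"ty":-0.8,"tz":0,"roll":0},{"hand":0,"tx":1,"ty":-1,"tz":0,"roll":0}]'
```

```text
clock: 0.93
ee_pos: [0.2966, -0.363, 0.2498]
tool_rot: [0.993, 0.121, -0.0, -0.0]
ft_force: [0.4, -0.8, -0.4]
grip_width: 0.0006
finger_force: 0.0
clock: 1.35
ee_pos: [0.3696, -0.242, 0.2499]
tool_rot: [0.993, 0.121, -0.0, -0.0]
ft_force: [0.1, -0.4, 0.3]
grip_width: -0.0003
finger_force: 0.0
clock: 1.77
ee_pos: [0.4426, -0.121, 0.2499]
tool_rot: [0.993, 0.121, -0.0, 0.0]
ft_force: [0.9, -0.4, -0.3]
grip_width: 0.0002
finger_force: 0.0
```

```bash
python3 -m pendant '[{"hand":0,"tx":0.1,"ty":-0.2,"tz":0,"roll":0},{"hand":0,"tx":0.2,"ty":-0.4,"tz":0,"roll":0},{"hand":0,"tx":0.3,"ty":-0.6,"tz":0,"roll":0},{"hand":0,"tx":0.4,"ty":-0.8,"tz":0,"roll":0},{"hand":0,"tx":0.5,"ty":-1,"tz":0,"roll":0}]'
python3 -m pendant '[{"hand":0,"tx":0.1,"ty":-0.2,"tz":0,"roll":0},{"hand":0,"tx":0.2,"ty":-0.4,"tz":0,"roll":0},{"hand":0,"tx":0.3,"ty":-0.6,"tz":0,"roll":0},{"hand":0,"tx":0.4,"ty":-0.8,"tz":0,"roll":0},{"hand":0,"tx":0.5,"ty":-1,"tz":0,"roll":0}]'
python3 -m pendant '[{"hand":0,"tx":0.1,"ty":-0.2,"tz":0,"roll":0},{"hand":0,"tx":0.2,"ty":-0.4,"tz":0,"roll":0},{"hand":0,"tx":0.3,"ty":-0.6,"tz":0,"roll":0},{"hand":0,"tx":0.4,"ty":-0.8,"tz":0,"roll":0},{"hand":0,"tx":0.5,"ty":-1,"tz":0,"roll":0}]'
```

```text
clock: 2.18
ee_pos: [0.4667, -0.0121, 0.2498]
tool_rot: [0.993, 0.121, -0.0, 0.0]
ft_force: [0.5, 0.0, -0.4]
grip_width: 0.0
finger_force: 0.0
clock: 2.6
ee_pos: [0.4912, 0.0969, 0.2497]
tool_rot: [0.993, 0.121, -0.0, 0.0]
ft_force: [1.2, -0.4, -0.7]
grip_width: 0.0
finger_force: 0.0
clock: 3.02
ee_pos: [0.5158, 0.2059, 0.2496]
tool_rot: [0.993, 0.121, -0.0, 0.0]
ft_force: [-0.5, 0.9, -0.4]
grip_width: 0.0001
finger_force: 0.0
```

```bash
python3 -m pendant '[{"hand":0,"tx":-0.02,"ty":-0.13,"tz":0.2,"roll":0},{"hand":0,"tx":-0.02,"ty":-0.13,"tz":0.4,"roll":0},{"hand":0,"tx":-0.02,"ty":-0.13,"tz":0.6,"roll":0},{"hand":0,"tx":-0.02,"ty":-0.13,"tz":0.8,"roll":0},{"hand":0,"tx":-0.02,"ty":-0.13,"tz":1,"roll":0}]'
python3 -m pendant '[{"hand":0,"tx":0,"ty":0,"tz":0.12,"roll":0},{"hand":0,"tx":0,"ty":0,"tz":0.24,"roll":0},{"hand":0,"tx":0,"ty":0,"tz":0.34,"roll":0},{"hand":0,"tx":0,"ty":0,"tz":0.4,"roll":0},{"hand":0,"tx":0,"ty":0,"tz":0.4,"roll":0}]'
python3 - <<'E'
from h import *
p,d=imaging.read_camera('side'); q,d=imaging.read_camera('wrist')
im=np.hstack([cv2.resize(p[225:325,200:300],(400,400),interpolation=cv2.INTER_CUBIC),cv2.resize(q,(400,300))[:,:] if 0 else cv2.resize(q[:,70:490],(400,400))])
cv2.imwrite('pics/hover.png',im[:,:,::-1])
E
```

```text
clock: 3.43
ee_pos: [0.5104, 0.2171, 0.1487]
tool_rot: [0.993, 0.121, -0.0, 0.0]
ft_force: [0.0, 0.3, -0.4]
grip_width: -0.0002
finger_force: 0.0
clock: 3.85
ee_pos: [0.5104, 0.2169, 0.109]
tool_rot: [0.993, 0.121, -0.001, 0.0]
ft_force: [0.3, 0.0, 0.3]
grip_width: 0.0001
finger_force: 0.0
```

View pics/hover.png

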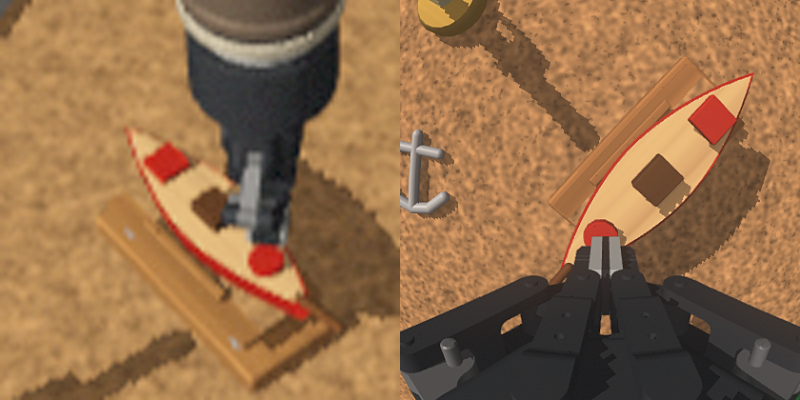

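The hover view shows the fingertips just above the round hatch in both cameras: side crop (266,260), wrist crop (600,233). I'll check the offset using the wrist camera.

Run:
```python
from h import *
from rig import r
c=imaging.camera_params('wrist'); q,d=imaging.read_camera('wrist'); print(cam('wrist',c)[4], r.state()['ee_pos'])
for ce,s in reds(q,60): print(ce,s,onplane('wrist',*ce,.073,c).round(4))
f,cx,cy,R,o=cam('side')
for P in [(.5104,.2169,.0905),(.511,.2188,.072)]:
    v=R@(np.array(P)-o); print(v[:2]/v[2]*f+[cx,cy])
```

```text
[0.57622881 0.23338139 0.23557141] [0.51117433 0.21747275 0.11065865]
[323.6 160.1] [239  77 202 205 686] [0.5612 0.2096 0.073 ]
[397.9 125.5] [ 372  101   51   51 1364] [0.5889 0.1767 0.073 ]
[278.  242.3] [263 232  36  26 495] [0.5127 0.2216 0.073 ]
[266.7537905  283.77689213]
[266.31528769 289.48558712]
```

```bash
python3 -m pendant '[{"hand":0,"tx":0,"ty":-0.01,"tz":0.04,"roll":0},{"hand":0,"tx":0,"ty":-0.01,"tz":0.08,"roll":0},{"hand":0,"tx":0,"ty":-0.01,"tz":0.11,"roll":0},{"hand":0,"tx":0,"ty":-0.01,"tz":0.13,"roll":0},{"hand":0,"tx":0,"ty":-0.01,"tz":0.15,"roll":0}]'
python3 -m pendant '[{"hand":0,"tx":0,"ty":0,"tz":0.01,"roll":0},{"hand":0,"tx":0,"ty":0,"tz":0.02,"roll":0},{"hand":0,"tx":0,"ty":0,"tz":0.03,"roll":0},{"hand":0,"tx":0,"ty":0,"tz":0.03,"roll":0},{"hand":0,"tx":0,"ty":0,"tz":0.03,"roll":0}]'
```

```text
clock: 4.42
ee_pos: [0.5104, 0.2181, 0.0947]
tool_rot: [0.993, 0.121, -0.0, 0.0]
ft_force: [-0.3, 0.1, -0.5]
grip_width: -0.0001
finger_force: 0.0
clock: 4.83
ee_pos: [0.5105, 0.2182, 0.0921]
tool_rot: [0.993, 0.121, 0.0, 0.0]
ft_force: [0.4, 0.2, 2.5]
grip_width: -0.0003
finger_force: 0.9
```

```bash
python3 -m pendant '[{"hand":0,"tx":0,"ty":0,"tz":0.01,"roll":0},{"hand":0,"tx":0,"ty":0,"tz":0.02,"roll":0},{"hand":0,"tx":0,"ty":0,"tz":0.02,"roll":0},{"hand":0,"tx":0,"ty":0,"tz":0.02,"roll":0},{"hand":0,"tx":0,"ty":0,"tz":0.02,"roll":0}]'
```

```text
clock: 5.25
ee_pos: [0.5105, 0.2182, 0.09]
tool_rot: [0.993, 0.121, 0.0, 0.0]
ft_force: [-1.4, -0.4, 2.5]
grip_width: -0.0003
finger_force: 1.3
```

Contact is steady at about 2.5 N, with only 2–3 mm of sink. I'll lift off, then go to the after hatch.

```bash
python3 -m pendant '[{"hand":0,"tx":0,"ty":0,"tz":-0.05,"roll":0},{"hand":0,"tx":0,"ty":0,"tz":-0.2,"roll":0},{"hand":0,"tx":0,"ty":0,"tz":-0.35,"roll":0},{"hand":0,"tx":0,"ty":0,"tz":-0.5,"roll":0},{"hand":0,"tx":0,"ty":0,"tz":-0.5,"roll":0}]'
python3 -m pendant '[{"hand":0,"tx":0.15,"ty":0.13,"tz":0,"roll":0},{"hand":0,"tx":0.3,"ty":0.27,"tz":0,"roll":0},{"hand":0,"tx":0.45,"ty":0.4,"tz":0,"roll":0},{"hand":0,"tx":0.6,"ty":0.53,"tz":0,"roll":0},{"hand":0,"tx":0.67,"ty":0.6,"tz":0,"roll":0}]'
python3 - <<'E'
from h import *
c=imaging.camera_params('wrist'); q,d=imaging.read_camera('wrist')
for ce,s in reds(q,60): print(ce,s,onplane('wrist',*ce,.073,c).round(4))
p,d=imaging.read_camera('side'); print([(a,b) for a,b in reds(p) if a[1]>240])
im=np.hstack([cv2.resize(p[225:325,200:300],(400,400),interpolation=cv2.INTER_CUBIC),cv2.resize(q[:,70:490],(400,400))])
cv2.imwrite('pics/hover2.png',im[:,:,::-1])
E
```

```text
clock: 5.67
ee_pos: [0.512, 0.219, 0.1429]
tool_rot: [0.993, 0.121, 0.002, -0.001]
ft_force: [0.0, 0.6, -0.3]
grip_width: -0.0003
finger_force: 0.0
clock: 6.08
ee_pos: [0.5919, 0.174, 0.1393]
tool_rot: [0.993, 0.12, 0.0, 0.0]
ft_force: [0.2, 0.0, -0.6]
grip_width: 0.0
finger_force: 0.0
[254.6 227.5] [185 186 137 111 346] [0.5885 0.1926 0.073 ]
[279.2 232.1] [259 212  43  36 905] [0.5892 0.177  0.073 ]
[552.8 375.9] [545 367  15  18 150] [ 0.4806 -0.1785  0.073 ]
[(array([241.3, 265.1]), array([236, 261,  11,   9,  58], dtype=int32)), (array([260.9, 295.1]), array([242, 280,  35,  25,  79], dtype=int32)), (array([266.3, 289.8]), array([262, 287,   9,   7,  49], dtype=int32))]
```

View pics/hover2.png

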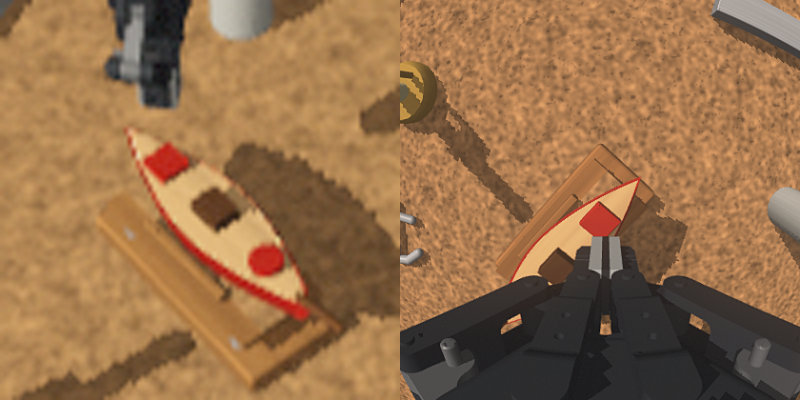

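The hull hasn't moved: the hatches are at the same side pixels, (241,265) and (266,290). The fingertips are over the square hatch, so I'll descend.

```bash
python3 -m pendant '[{"hand":0,"tx":0,"ty":0,"tz":0.14,"roll":0},{"hand":0,"tx":0,"ty":0,"tz":0.26,"roll":0},{"hand":0,"tx":0,"ty":0,"tz":0.36,"roll":0},{"hand":0,"tx":0,"ty":0,"tz":0.42,"roll":0},{"hand":0,"tx":0,"ty":0,"tz":0.44,"roll":0}]'
python3 -m pendant '[{"hand":0,"tx":0,"ty":0,"tz":0.01,"roll":0},{"hand":0,"tx":0,"ty":0,"tz":0.02,"roll":0},{"hand":0,"tx":0,"ty":0,"tz":0.03,"roll":0},{"hand":0,"tx":0,"ty":0,"tz":0.04,"roll":0},{"hand":0,"tx":0,"ty":0,"tz":0.04,"roll":0}]'
```

```text
clock: 6.6
ee_pos: [0.5887, 0.1761, 0.0944]
tool_rot: [0.993, 0.122, -0.001, 0.0]
ft_force: [0.2, -0.5, 0.3]
grip_width: 0.0
finger_force: 0.0
clock: 7.02
ee_pos: [0.5903, 0.1762, 0.0924]
tool_rot: [0.993, 0.121, 0.0, -0.0]
ft_force: [0.5, -0.4, 1.8]
grip_width: -0.0
finger_force: 0.9
```

```bash
python3 -m pendant '[{"hand":0,"tx":0,"ty":0,"tz":0.01,"roll":0},{"hand":0,"tx":0,"ty":0,"tz":0.02,"roll":0},{"hand":0,"tx":0,"ty":0,"tz":0.02,"roll":0},{"hand":0,"tx":0,"ty":0,"tz":0.02,"roll":0},{"hand":0,"tx":0,"ty":0,"tz":0.02,"roll":0}]'
```

```text
clock: 7.43
ee_pos: [0.5903, 0.1761, 0.0902]
tool_rot: [0.993, 0.121, 0.0, -0.0]
ft_force: [0.4, 0.3, 2.8]
grip_width: -0.0
finger_force: 1.3
```

The second touch is steady at about 2.8 N. Now I'll withdraw straight up.

```bash
python3 -m pendant '[{"hand":0,"tx":0,"ty":0,"tz":-0.05,"roll":0},{"hand":0,"tx":0,"ty":0,"tz":-0.2,"roll":0},{"hand":0,"tx":0,"ty":0,"tz":-0.45,"roll":0},{"hand":0,"tx":0,"ty":0,"tz":-0.7,"roll":0},{"hand":0,"tx":0,"ty":0,"tz":-0.95,"roll":0}]'
python3 -m pendant '[{"hand":0,"tx":0,"ty":0,"tz":-0.2,"roll":0},{"hand":0,"tx":0,"ty":0,"tz":-0.4,"roll":0},{"hand":0,"tx":0,"ty":0,"tz":-0.5,"roll":0},{"hand":0,"tx":0,"ty":0,"tz":-0.5,"roll":0},{"hand":0,"tx":0,"ty":0,"tz":-0.5,"roll":0}]'
python3 - <<'E'
from h import *
p,d=imaging.read_camera('side'); print([(a,b[4]) for a,b in reds(p) if a[1]>240])
E
```

```text
clock: 7.85
ee_pos: [0.5893, 0.1758, 0.1857]
tool_rot: [0.993, 0.121, -0.001, 0.0]
ft_force: [0.5, 0.0, 0.7]
grip_width: 0.0003
finger_force: 0.0
clock: 8.27
ee_pos: [0.5898, 0.1758, 0.2347]
tool_rot: [0.993, 0.121, -0.0, 0.0]
ft_force: [-0.8, 0.6, -0.7]
grip_width: -0.0001
finger_force: 0.0
[(array([241.3, 265.2]), np.int32(57)), (array([260.4, 294.8]), np.int32(76)), (array([266.3, 289.8]), np.int32(49))]
```

The hull is back where it started and the hand is well clear.

```bash
python3 -c "
from rig import job
print(job.hand_in())"
```

```text
the job is handed in; nothing more can be done
None
```

I touched the double-ended hull's round fore hatch (about 2.5 N) and then its square after hatch (about 2.8 N), lifting off in between; the hull stayed in place, the hand was withdrawn about 16 cm above it, and the job was handed in at about 8.3 s (no verdict shown).

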